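# Clamp the glued charger case in its jig

## Robot

A 6-joint arm with a two-finger parallel gripper is mounted at the origin on the work surface. World frame = base frame: x ahead of the robot, y to its left, z up, the work surface at z = 0. Lengths are in mm, angles in rad, forces in N, time in s.
With the tool pointing down it reaches from about 275 to 750 mm from the base axis. Payload 10.2 kg.
Tool frame: the origin (TCP) lies midway between the tips of the shut fingers; the grasp point (between the pads) lies 19 mm behind it (r.grasp_offset is the distance from the TCP to the grasp point, in mm); z points along the fingers, y is the line along which they close (so a half turn about z gives the same grasp; the last joint's range is limited). The gripper opens to 85 mm and grips with 20 to 120 N. Pads are 22 mm wide; open, the fingers measure 114 mm over their backs; the gripper's body (76 mm by 85 mm) begins 54 mm behind the grasp point. The pads swing forward as they close: fully open they stand 13 mm farther back than shut.
Start: joints at [0.894, 0.313, 1.498, -0, 1.331, -0.223], TCP at [230.165, 471.864, 231.294] pointing down, gripper open.
Joint ranges: [-2.94, 2.94], [-0.97, 2.17], [0.19, 2.56], [-1.23, 4.37], [0.02, 3.11], [-2.88, 2.88]. Speed limits (rad/s): [2.39, 2.39, 3.01, 3.14, 3.14, 3.14].

## Interface

Orientations are given as a 3x3 rotation matrix whose columns are the frame's x, y, z axes.
In Python, from plant import r, grab_frame, camera_model, spotter gives the robot as it stands.
- The arm moves only by the tool arm_command, never from a script. Its argument "moves" is one flat list of numbers, 5 for each row, row after row: the shift along the tool's x, y, z in mm, then the turn about the tool's z in rad, then the finger opening in mm, from 0 to 85.4. A call has exactly 8 rows; each row shifts and turns the commanded pose from where the row before left it, along the tool's axes as they then stand; what a row does not reach is not made up. A row lasts 1/10 s, in which the tool goes at most 50 mm and 8.59 degrees, less where a joint would pass 70% of its speed; a pose out of reach is approached as far as the arm can. A call is refused whole if a number of a shift passes 50 or a number of a turn 0.15, either way. A call with a gripper value outside its range is refused whole. The fingers move at their own pace and stop on an object; the grip force is fixed at half the most. Time passes only in rows, so rows that do not move let the fingers close, or fill a call up. It gives the time, the measured TCP pose, the force, the opening and the grip force at its end, in the units of the state.
- r.get_obs(): the state, without advancing time (a new reading comes with each control period).
- grab_frame(name): name is "scene" or "side" or "wrist"; returns the picture (480x640x3 uint8, blue, green, red); there is no depth.
- camera_model(name): a dict with "K" (3x3 intrinsics, pixels), "xyz" and "attitude" of the camera in the world. Camera axes: x right, y up, looking along -z (the intrinsics and any distortion apply to the point x, -y, -z); pixel columns grow to the right and rows downward; lengths in mm; the calibration is good to about 2 mm. The wrist camera is an equidistant fisheye: a pixel r from the principal point sees the ray r / f radians off the axis. A picture is of the moment at which its call begins: read the wrist's pose just before it. camera_model takes no time and is no camera call; for the wrist camera it gives the pose at the moment of the call.
- r.sign_off(): hands the job in; it is judged then, once.
Trained networks look in the newest picture that a camera, given by its name, has taken for a name from the list of things; names that differ only in an ending like _2 or _b are one class to them, and where a whole thing is asked for, a point or a joint stands for the part that bears it (a point fixed in the world has none). Each returns a list of dicts, best first, with "confidence" (0 to 1); they miss things now and then, are a little off and sometimes report something else, mostly with a low value. They report only what shows in the picture. A call takes as long as a camera call. They do not tell look-alikes from the thing itself.
- spotter.search_frame(camera, target): "centre" ([column, row] in pixels, amid what is visible of it).
The state is a dict: "time": time; "qpos": joint angles; "dq": joint speeds; "joint_efforts": joint torques, N m; "ee_pos": TCP position; "tcp_rot": TCP orientation; "wrist_force": force on the tool from outside, world axes, zero at the start; "ft_torque": the same for the moment, N m; "finger_gap": finger opening in mm; "grasp_force": force on a finger pad.
Only numpy, scipy, OpenCV 4.12 (cv2) and the standard library are available. Lean on these libraries where they do the work, as an engineer would, in place of code of your own. Each camera call takes 0.05 s, during which the arm holds its last target. There are 200 camera calls.

## Task

The freshly glued charger case sits in the green gluing jig. Push the aluminium swing strap round with a finger until it rests against its stop, over the case; only then push the yellow cam lever all the way down, so that the rubber pad clamps the case. The case stays sitting in its nest, the glue bottle, the tin and the screwdriver stay where they are, and at the end the hand is clear of everything.

Things in the scene. Friction and masses are not known exactly. Their poses are not given: they have to be found in the camera images.
- jig: gluing jig, screwed down: green base plate 150 x 250 x 18 mm. Origin: centre of its underside, on the table; z up. In its axes: the nest for the case is at (0, -50) mm; the strap's vertical pivot post at (0, 55) mm; a dark stop pin, 10 mm thick and 92 mm high, at (12.5, 12) mm.
- strap (a joint): angle of the swing strap about the vertical pivot post (rad). At 0 it points along the jig's -x; it grows anticlockwise seen from above; at 1.571 it points along the jig's -y, over the case, against its stop (a firm end stop; it also cannot go below -0.2). Starts between 0 and 0.6. It stays where it is left: friction 0.2 N m, about 2 N at its free end.
- strap_end (a point): middle of the end face of the strap's free end, 135 mm from the pivot axis. The strap is an aluminium bar 14 mm wide and 26 mm tall, its underside 70 mm and its top 96 mm above the table, with a round hub 36 mm across at the pivot.
- cam_lever (a joint): angle of the yellow cam lever (rad). 0: up, 0.9 rad above level; 0.9: fully down, level, at its stop. Starts between 0 and 0.15. It is hinged on top of the strap's hub and turns with the strap: seen from above it always points away from the strap's free end, to the other side of the pivot. It stays where it is left; friction 0.25 N m, so about 3 to 5 N near its end. Pushing it down drives the rubber pad up to 7 mm down out of the strap, which clamps with about 9 N.
- lever_end (a point): middle of the lever's free end, 110 mm from the cam axis. The lever's yellow grip runs over the last 65 mm; it is 24 mm wide and 12 mm thick.
- cam_axis (a point): middle of the lever's horizontal hinge axis, on the pivot axis, 112 mm above the table.
- pad: black rubber pad 20 mm across under the strap, 105 mm from the pivot axis, on a spring. Origin: centre of its underside, 3 mm above the top of the case while the lever is fully up.
- case: loose white charger case, 50 x 70 x 34 mm, 0.16 kg, in the nest between four plywood blocks 12 mm high, with 1.5 mm of play; it stands on the 18 mm base plate, its top 52 mm above the table. Origin: centre of its underside; long side along y.
- nest (a point): centre of the nest's floor, on top of the base plate, 18 mm above the table.
- glue: white glue bottle with orange cap, 40 mm across, 100 mm high, loose; a bystander. Origin: centre of its underside.
- tin: open red tin, 64 mm across, 45 mm high, loose; a bystander. Origin: centre of its underside.
- screwdriver: screwdriver with a red handle, 190 mm long, lying loose; a bystander. Origin: under the middle of it.
Things that resemble listed ones, but are neither listed nor needed, are in the scene too. What is shaped like the case but blue or purple is not meant.

How it is judged:
By the outcome, as a careful person would: the job done as asked, in the order asked, and still so for the second after the job is handed in, with the robot touching nothing.
It also fails if it takes over 54 s, if anything falls off the work surface, if the arm or the gripper's body presses on something with over 40 N, if the wrist force passes 120 N, or if a joint passes its speed limit or range.

## Working session

There is one attempt and no reset: what is moved stays moved. The work goes in short steps, Python scripts to look and compute and a tool call to move; the robot and the scene stay as the last step left them, time stands still between calls to the robot, and variables do not carry over. Pictures are saved under pics/ and viewed, at most 10 in all, crops included, and the job is handed in when it is done.

Besides the shell and the picture viewer there is one more tool, called after ">>>" in YAML: its name, and indented under it one key for each argument. arm_command: Moves the arm, as the interface text tells. Its arguments: {"type":"object","properties":{"moves":{"type":"array"}},"required":["moves"]}

```bash
mkdir -p pics; cat > h.py <<'E'
import numpy as np, cv2
from plant import r, grab_frame, camera_model, spotter
def ray(name,px):
    m=camera_model(name);K=np.array(m["K"]);R=np.array(m["attitude"]);o=np.array(m["xyz"])
    x=(px[0]-K[0,2])/K[0,0];y=(px[1]-K[1,2])/K[1,1]
    if name=="wrist":
        t=np.hypot(x,y);s=np.sin(t)/max(t,1e-9);d=np.array([x*s,-y*s,-np.cos(t)])
    else: d=np.array([x,-y,-1.])
    return o,R@(d/np.linalg.norm(d))
def atz(name,px,z):
    o,d=ray(name,px);return o+d*(z-o[2])/d[2]
def tri(obs):
    A=0;b=0
    for n,p in obs:
        o,d=ray(n,p);P=np.eye(3)-np.outer(d,d);A=A+P;b=b+P@o
    return np.linalg.solve(A,b)
def proj(name,X):
    m=camera_model(name);K=np.array(m["K"]);R=np.array(m["attitude"]);c=R.T@(np.array(X)-np.array(m["xyz"]))
    return K[0,2]+K[0,0]*c[0]/-c[2],K[1,2]-K[1,1]*c[1]/-c[2]
E
python3 - <<'E'
from h import *
np.set_printoptions(precision=1,suppress=True)
for n in ["scene","side"]:
    cv2.imwrite(f"pics/{n}0.png",grab_frame(n)); m=camera_model(n); print(n,m["xyz"],m.keys())
    for t in ["jig","strap_end","lever_end","cam_axis","case","pad","glue","tin","screwdriver"]:
        for q in spotter.search_frame(n,t)[:3]: print(n,t,np.round(q["centre"]),round(q["confidence"],2))
print(r.get_obs()["tcp_rot"],r.get_obs()["time"])
E
```

```text
scene [1229.2  331.7  732.2] dict_keys(['K', 'xyz', 'attitude'])
scene jig [320. 315.] 0.58
scene strap_end [333. 273.] 0.94
scene lever_end [313. 270.] 0.97
scene cam_axis [336. 271.] 0.56
scene case [349. 241.] 0.92
scene case [445. 332.] 0.84
scene case [320. 206.] 0.78
scene glue [249. 347.] 0.79
scene tin [207. 308.] 0.63
scene screwdriver [257. 247.] 0.94
side [ 109.3 -683.7  605.8] dict_keys(['K', 'xyz', 'attitude'])
side jig [323. 287.] 0.77
side strap_end [312. 251.] 0.65
side lever_end [346. 202.] 0.6
side cam_axis [312. 253.] 0.76
side case [228. 352.] 0.92
side case [340. 305.] 0.85
side case [211. 408.] 0.85
side pad [263. 279.] 0.49
side pad [341. 202.] 0.15
side glue [404. 265.] 0.88
side glue [323. 286.] 0.27
side tin [427. 318.] 0.63
side tin [311. 254.] 0.33
side screwdriver [331. 386.] 0.84
[[-0.9  0.4 -0. ]
 [ 0.4  0.9 -0. ]
 [ 0.  -0.  -1. ]] 1.0
```

View pics/scene0.png

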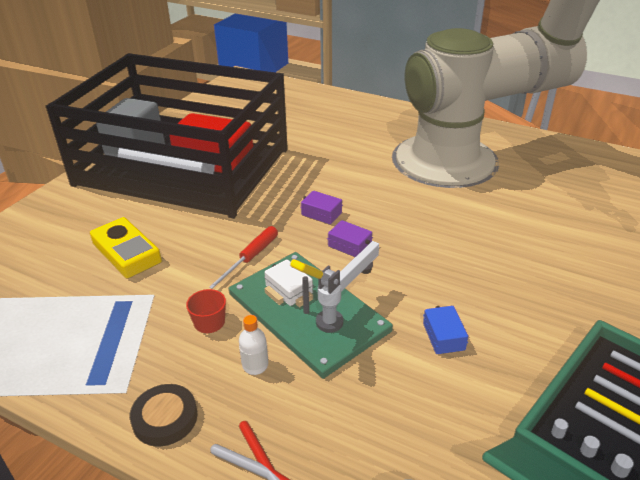

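View pics/side0.png

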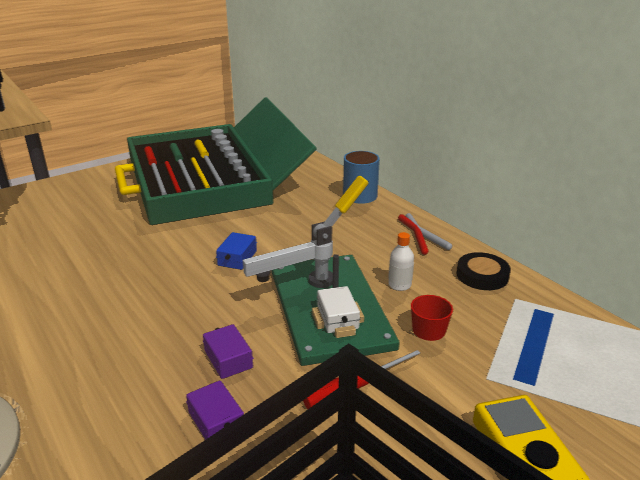

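The scene view shows the jig at (310,315), with its hub at about (330,280), the strap end at (375,248) and the lever tip at (294,265). In the side view the hub is at (321,232), the strap end at (247,266), the lever tip at (362,181) and the white case at (339,305). The purple and blue cases are decoys.

```bash
python3 - <<'E'
from h import *
np.set_printoptions(precision=1,suppress=True)
for n,a,b in [("cam",(331,277),(321,232)),("strapend",(375,249),(247,266)),("lever",(294,264),(362,181)),("case",(289,272),(337,297)),("glue cap",(250,322),(403,238)),("pinTop",(305,278),(336,258))]:
    print(n,tri([("scene",a),("side",b)]))
S=[atz("scene",p,18)[:2] for p in [(238,289),(295,257),(381,322),(323,360)]]
print(np.array(S), np.mean(S,0))
T=[atz("side",p,18)[:2] for p in [(308,349),(390,344),(348,258)]];print(np.array(T))
print("post",atz("scene",(329,322),18),atz("side",(322,281),18))
print("tin",atz("scene",(207,310),22),"sd",atz("scene",(275,233),10),atz("scene",(213,287),5))
print(r.get_obs()["tcp_rot"])
E
```

```text
cam [603.9  10.  113.8]
strapend [477.8  29.3  85.4]
lever [676.1  -6.  189.2]
case [566.2 -86.5  57.6]
glue cap [722.2 -58.5  94.4]
pinTop [599.7 -37.3  90. ]
[[ 605.1 -166.8]
 [ 486.5 -122.4]
 [ 566.9   81.7]
 [ 679.3   35.6]] [584.5 -42.9]
[[ 488.7 -120.7]
 [ 592.7 -180.9]
 [ 685.9   40. ]]
post [604.6   7.4  18. ] [605.8   8.1  18. ]
tin [ 673.9 -180.8   22. ] sd [ 432.3 -198.    10. ] [ 609.2 -217.7    5. ]
[[-0.9  0.4 -0. ]
 [ 0.4  0.9 -0. ]
 [ 0.  -0.  -1. ]]
```

```bash
cat >> h.py <<'E'
def plan(target,xang=None):
    o=r.get_obs();R=np.array(o["tcp_rot"]);p=np.array(o["ee_pos"])
    a=np.arctan2(R[1,0],R[0,0])
    print("t",o["time"],"pos",p.round(1),"xang",round(a,3),"F",np.round(o["wrist_force"],1),"q",np.round(o["qpos"],2))
    print("shift in tool",(R.T@(np.array(target)-p)).round(1), "turn", None if xang is None else -round((xang-a+np.pi)%(2*np.pi)-np.pi,3))
P=np.array([604,8.]);Y=-0.363
def pt(s,rr,off,z):
    t=Y+np.pi+s;u=np.array([np.cos(t),np.sin(t)]);v=np.array([-u[1],u[0]])
    return [*(P+rr*u+off*v),z],t
E
python3 -c "
from h import *
plan(*pt(0.21,112,-38,150))"
```

```text
t 1.0 pos [230.2 471.9 231.3] xang 2.688 F [0.  0.8 0.3] q [ 0.89  0.31  1.5  -0.    1.33 -0.22]
shift in tool [-421.1 -249.9   81.3] turn -0.301
```

>>> arm_command:
  moves: [-30, -18, 0, 0, 0, -35, -21, 0, 0, 0, -35, -21, 0, 0, 0, -35, -21, 0, 0, 0, -35, -21, 0, 0, 0, -35, -21, 0, 0, 0, -35, -21, 0, 0, 0, -35, -21, 0, 0, 0]

```text
time: 1.8
ee_pos: [405.7, 201.5, 231.5]
tcp_rot: [[-0.899, 0.438, 0.001], [0.438, 0.899, 0.0], [-0.0, 0.0, -1.0]]
wrist_force: [0.4, -0.3, 0.5]
finger_gap: 0.5
grasp_force: 0.0
```

>>> arm_command:
  moves: [-35, -21, 0, 0, 0, -35, -21, 0, 0, 0, -35, -21, 0, 0, 0, -30, -18, 0, 0, 0, -11, -7, 0, 0, 0, 0, 0, 27, -0.1, 0, 0, 0, 27, -0.1, 0, 0, 0, 27, -0.1, 0]

```text
time: 2.6
ee_pos: [497.3, 60.4, 149.5]
tcp_rot: [[-0.989, 0.149, 0.0], [0.149, 0.989, 0.0], [-0.0, 0.0, -1.0]]
wrist_force: [0.7, 0.5, -0.7]
finger_gap: -0.0
grasp_force: 0.0
```

```bash
python3 -c "
from h import *
plan(*pt(0.21,112,-36,78))
cv2.imwrite('pics/s1.png',np.hstack([grab_frame('scene')[180:400,200:460],grab_frame('side')[150:370,180:460]]))"
```

```text
t 2.6 pos [497.3  60.4 149.5] xang 2.992 F [ 0.7  0.5 -0.7] q [-0.11  0.34  1.68  0.    1.11 -1.53]
shift in tool [-1.4  0.4 71.5] turn 0.004
```

View pics/s1.png

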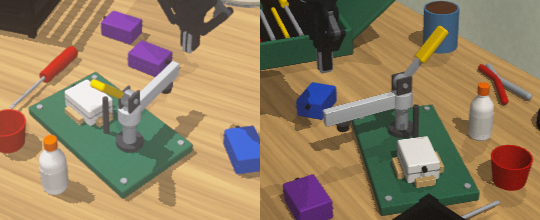

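The gripper hangs on the +y side of the strap, clear of it (scene crop (195,45) against the strap end at (175,70)). I'll descend and work out the sweep with the tool orientation held fixed, because joint 6 would run out of range otherwise.

>>> arm_command:
  moves: [0, 0, 15, 0, 0, 0, 0, 20, 0, 0, 0, 0, 20, 0, 0, 0, 0, 15, 0, 0, 0, 0, 2, 0, 0, 0, 0, 0, 0, 0, 0, 0, 0, 0, 0, 0, 0, 0, 0, 0]

```text
time: 3.5
ee_pos: [498.2, 60.0, 79.3]
tcp_rot: [[-0.988, 0.154, 0.002], [0.154, 0.988, -0.0], [-0.002, 0.0, -1.0]]
wrist_force: [-0.0, -0.0, 0.3]
finger_gap: -0.0
grasp_force: 0.0
```

```bash
python3 -c "
from h import *
o=r.get_obs();R=np.array(o['tcp_rot']);p=np.array(o['ee_pos']);print(p,o['wrist_force'],o['qpos'])
q=p
for s in np.linspace(.21,1.6,15):
    c=abs(s-.21);d=7+14.3*abs(np.cos(c))+11*abs(np.sin(c))
    t=np.array(pt(s,112,-d,p[2])[0]);print(round(s,2),t.round(0),(R.T@(t-q)).round(1));q=t
"
```

```text
[498.15823885  59.95490288  79.34302883] [-0.04098007 -0.02521138  0.30220993] [-1.14139231e-01  4.41348837e-01  1.75210173e+00  3.89992830e-06
  9.46378675e-01 -1.53076353e+00]
0.21 [497.  46.  79.] [ -0.5 -13.9  -0. ]
0.31 [493.  36.  79.] [  1.6 -10.2  -0. ]
0.41 [491.  26.  79.] [  0.7 -10.5  -0. ]
0.51 [490.  15.  79.] [ -0.3 -10.7  -0. ]
0.61 [489.   5.  79.] [ -1.4 -10.8   0. ]
0.71 [490.  -6.  79.] [ -2.5 -10.7   0. ]
0.81 [492. -17.  79.] [ -3.6 -10.6   0. ]
0.9 [495. -28.  79.] [ -4.7 -10.4   0. ]
1.0 [499. -39.  79.] [ -5.8 -10.    0. ]
1.1 [505. -49.  79.] [-6.9 -9.4  0. ]
1.2 [511. -59.  79.] [-8.  -8.8  0. ]
1.3 [519. -69.  79.] [-9. -8.  0.]
1.4 [528. -77.  79.] [-9.9 -7.   0. ]
1.5 [537. -85.  79.] [-10.8  -6.    0. ]
1.6 [548. -91.  79.] [-11.5  -4.8   0. ]
```

>>> arm_command:
  moves: [0, -7, 0, 0, 0, -0.5, -7, 0, 0, 0, 1, -5, 0, 0, 0, 0.6, -5, 0, 0, 0, 0.4, -5, 0, 0, 0, 0.3, -5.5, 0, 0, 0, 0, -5.5, 0, 0, 0, -0.3, -5.5, 0, 0, 0]

```text
time: 4.3
ee_pos: [489.1, 14.8, 78.3]
tcp_rot: [[-0.988, 0.153, -0.0], [0.153, 0.988, 0.0], [0.0, 0.0, -1.0]]
wrist_force: [1.7, 2.5, -0.3]
finger_gap: -0.3
grasp_force: 1.0
```

>>> arm_command:
  moves: [-0.6, -5.4, 0, 0, 0, -0.8, -5.4, 0, 0, 0, -1.2, -5.4, 0, 0, 0, -1.3, -5.3, 0, 0, 0, -1.8, -5.3, 0, 0, 0, -1.8, -5.3, 0, 0, 0, -2.3, -5.2, 0, 0, 0, -2.4, -5.2, 0, 0, 0]

```text
time: 5.1
ee_pos: [494.8, -29.1, 78.3]
tcp_rot: [[-0.988, 0.153, -0.0], [0.153, 0.988, 0.0], [0.0, 0.0, -1.0]]
wrist_force: [0.8, 2.9, -0.5]
finger_gap: -0.1
grasp_force: 0.9
```

>>> arm_command:
  moves: [-2.9, -5, 0, 0, 0, -2.9, -5, 0, 0, 0, -3.4, -4.7, 0, 0, 0, -3.5, -4.7, 0, 0, 0, -4, -4.4, 0, 0, 0, -4, -4.4, 0, 0, 0, -4.5, -4, 0, 0, 0, -4.5, -4, 0, 0, 0]

```text
time: 5.9
ee_pos: [518.8, -69.4, 78.3]
tcp_rot: [[-0.988, 0.153, -0.0], [0.153, 0.988, 0.0], [0.0, 0.0, -1.0]]
wrist_force: [-0.9, 2.1, -0.1]
finger_gap: -0.0
grasp_force: 0.9
```

```bash
python3 -c "
from h import *
plan(pt(1.55,112,-18,79)[0])
cv2.imwrite('pics/s2.png',np.hstack([grab_frame('scene')[180:400,200:460],grab_frame('side')[150:370,180:460]]))"
```

```text
t 5.9 pos [518.8 -69.4  78.3] xang 2.988 F [-0.9  2.1 -0.1] q [-0.36  0.48  1.69 -0.    0.97 -1.77]
shift in tool [-29.3 -15.4  -0.7] turn None
```

View pics/s2.png

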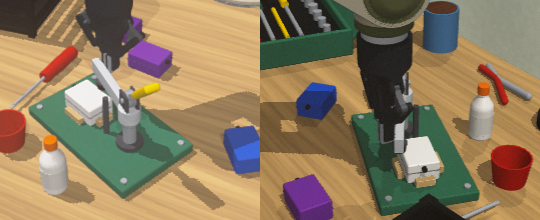

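The strap is turning with the finger and now points close to over the case (crop (105,70)); force is about 2 N. I'll continue slowly to the stop.

>>> arm_command:
  moves: [-4.8, -3.6, 0, 0, 0, -5, -3.4, 0, 0, 0, -5, -3, 0, 0, 0, -5, -2.6, 0, 0, 0, -3, -1, 0, 0, 0, -2, -0.5, 0, 0, 0, -1, -0.2, 0, 0, 0, -1, -0.2, 0, 0, 0]

```text
time: 6.8
ee_pos: [542.7, -87.6, 78.3]
tcp_rot: [[-0.988, 0.153, -0.0], [0.153, 0.988, -0.0], [0.0, -0.0, -1.0]]
wrist_force: [-3.0, -0.5, -0.6]
finger_gap: -0.1
grasp_force: 0.9
```

>>> arm_command:
  moves: [-1, -0.2, 0, 0, 0, -1, -0.2, 0, 0, 0, -1, -0.2, 0, 0, 0, -0.5, -0.1, 0, 0, 0, -0.5, -0.1, 0, 0, 0, 0, 0, 0, 0, 0, 0, 0, 0, 0, 0, 0, 0, 0, 0, 0]

```text
time: 7.6
ee_pos: [545.5, -88.5, 78.2]
tcp_rot: [[-0.988, 0.153, -0.003], [0.153, 0.988, 0.001], [0.003, 0.0, -1.0]]
wrist_force: [-8.9, 0.8, 3.9]
finger_gap: 0.1
grasp_force: 4.4
```

>>> arm_command:
  moves: [-0.7, -0.1, 0, 0, 0, -0.7, -0.1, 0, 0, 0, -0.6, -0.1, 0, 0, 0, 0, 0, 0, 0, 0, 0, 0, 0, 0, 0, 0, 0, 0, 0, 0, 0, 0, 0, 0, 0, 0, 0, 0, 0, 0]

```text
time: 8.4
ee_pos: [545.7, -88.6, 78.0]
tcp_rot: [[-0.988, 0.153, -0.008], [0.153, 0.988, 0.002], [0.008, 0.001, -1.0]]
wrist_force: [-19.0, 2.3, 10.7]
finger_gap: 0.1
grasp_force: 9.1
```

The reading shows a stiff end at strap ≈1.57. I'll back off, rise and move over to the lever.

>>> arm_command:
  moves: [5, 0, 0, 0, 0, 12, 3, 0, 0, 0, 15, 3, 0, 0, 0, 0, 0, -30, 0, 0, 0, 0, -45, 0, 0, 0, 0, -45, 0, 0, 0, 0, -40, 0, 0, 0, 0, -10, 0, 0]

```text
time: 9.2
ee_pos: [519.5, -79.0, 253.1]
tcp_rot: [[-0.988, 0.153, 0.009], [0.153, 0.988, -0.003], [-0.009, -0.002, -1.0]]
wrist_force: [0.2, 0.3, -0.7]
finger_gap: 0.1
grasp_force: 0.0
```

```bash
python3 -c "
from h import *
plan(pt(1.571,-45,0,240)[0])
a=grab_frame('scene')[180:400,200:460];b=grab_frame('side')[150:370,180:460]
cv2.imwrite('pics/s3.png',cv2.resize(np.hstack([a,b]),None,fx=1.45,fy=1.45))"
```

```text
t 9.2 pos [519.5 -79.  253.1] xang 2.988 F [ 0.2  0.3 -0.7] q [-0.37  0.29  1.47  0.    1.37 -1.79]
shift in tool [-79.4 142.9  13.6] turn None
```

View pics/s3.png

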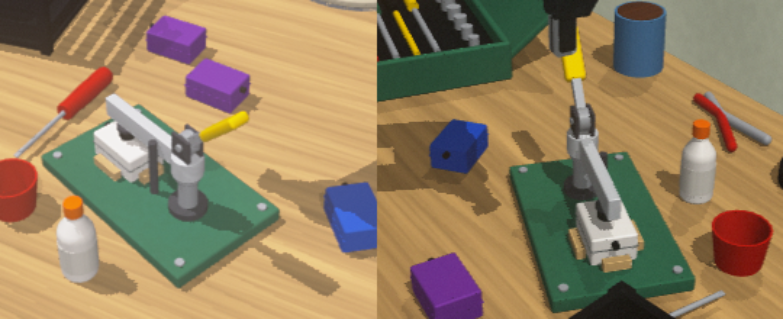

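The strap lies over the case against the pin, the case is in its nest, and the bystanders are untouched. The lever tip is at crop (245,118), i.e. scene (369,261).

>>> arm_command:
  moves: [-8, 15, 0, 0, 0, -14, 26, 0, 0, 0, -18, 32, 0, 0, 0, -18, 32, 0, 0, 0, -14, 26, 0, 0, 0, -7, 12, 0, 0, 0, 0, 0, 20, 0, 0, 0, 0, 10, 0, 0]

```text
time: 10.1
ee_pos: [617.1, 51.1, 214.5]
tcp_rot: [[-0.988, 0.153, -0.005], [0.153, 0.988, 0.001], [0.005, -0.0, -1.0]]
wrist_force: [0.5, -1.3, -0.4]
finger_gap: 0.1
grasp_force: 0.0
```

```bash
python3 -c "
from h import *
print('lever tip at z195',atz('scene',(369,261),195))
o=r.get_obs();p=np.array(o['ee_pos']);R=np.array(o['tcp_rot']);q=p;print(p)
for a in [.9,.8,.7,.6,.5,.4,.3,.2,.1,0,-.05]:
    t=np.array(pt(1.571,-(90*np.cos(a)-14),0,112+90*np.sin(a)+6*np.cos(a))[0]);print(a,t.round(),(R.T@(t-q)).round(1));q=t"
```

```text
lever tip at z195 [632.88445905  83.70978859 195.        ]
[617.06492128  51.08029063 214.51149098]
0.9 [619.  47. 186.] [-2.5 -3.5 28.3]
0.8 [621.  54. 181.] [-1.4  6.6  5.5]
0.7 [623.  59. 175.] [-1.3  6.   6.2]
0.6 [625.  64. 168.] [-1.2  5.3  6.8]
0.5 [627.  69. 160.] [-1.   4.6  7.4]
0.4 [628.  72. 153.] [-0.9  3.8  7.8]
0.3 [630.  75. 144.] [-0.7  3.   8.2]
0.2 [630.  77. 136.] [-0.5  2.2  8.6]
0.1 [631.  79. 127.] [-0.3  1.3  8.8]
0 [631.  79. 118.] [-0.1  0.4  9. ]
-0.05 [631.  79. 113.] [ 0.  -0.1  4.5]
```

>>> arm_command:
  moves: [-2, 0, 12, 0, 0, 0, 0, 10, 0, 0, -1, 2, 6, 0, 0, -0.8, 3, 4, 0, 0, -0.7, 3, 3, 0, 0, -0.7, 3, 3.1, 0, 0, -0.6, 2.7, 3.4, 0, 0, -0.6, 2.6, 3.4, 0, 0]

```text
time: 10.9
ee_pos: [627.0, 66.0, 173.8]
tcp_rot: [[-0.988, 0.153, 0.001], [0.153, 0.988, 0.0], [-0.001, 0.0, -1.0]]
wrist_force: [-0.1, -0.3, 3.4]
finger_gap: -0.2
grasp_force: 1.3
```

>>> arm_command:
  moves: [-0.5, 2.3, 3.7, 0, 0, -0.5, 2.3, 3.7, 0, 0, -0.4, 1.9, 3.9, 0, 0, -0.4, 1.9, 3.9, 0, 0, -0.3, 1.5, 4.1, 0, 0, -0.3, 1.5, 4.1, 0, 0, -0.2, 1.1, 4.3, 0, 0, -0.2, 1.1, 4.3, 0, 0]

```text
time: 11.7
ee_pos: [631.6, 78.9, 141.1]
tcp_rot: [[-0.988, 0.153, 0.0], [0.153, 0.988, 0.0], [-0.0, 0.0, -1.0]]
wrist_force: [0.9, 0.7, 4.1]
finger_gap: 0.3
grasp_force: 1.6
```

```bash
python3 -c "
from h import *
plan(pt(1.571,-76,0,118)[0])"
```

```text
t 11.7 pos [631.6  78.9 141.1] xang 2.988 F [0.9 0.7 4.1] q [-0.06  0.63  1.25  0.    1.26 -1.48]
shift in tool [ 0.6  0.1 23.1] turn None
```

>>> arm_command:
  moves: [0, 0.5, 4, 0, 0, 0, 0.5, 4, 0, 0, 0, 0, 4, 0, 0, 0, 0, 4, 0, 0, 0, 0, 3, 0, 0, 0, 0, 2, 0, 0, 0, 0, 1, 0, 0, 0, 0, 0, 0, 0]

```text
time: 12.5
ee_pos: [631.5, 79.6, 119.2]
tcp_rot: [[-0.988, 0.153, -0.001], [0.153, 0.988, -0.0], [0.001, -0.0, -1.0]]
wrist_force: [-1.1, -0.8, 1.7]
finger_gap: -0.0
grasp_force: 0.8
```

>>> arm_command:
  moves: [0, 0, 1, 0, 0, 0, 0, 1, 0, 0, 0, 0, 0.5, 0, 0, 0, 0, 0.5, 0, 0, 0, 0, 0, 0, 0, 0, 0, 0, 0, 0, 0, 0, 0, 0, 0, 0, 0, 0, 0, 0]

```text
time: 13.3
ee_pos: [631.7, 79.7, 117.8]
tcp_rot: [[-0.988, 0.153, 0.001], [0.153, 0.988, -0.0], [-0.001, -0.0, -1.0]]
wrist_force: [-3.3, 2.3, 12.3]
finger_gap: -0.1
grasp_force: 6.0
```

>>> arm_command:
  moves: [0, 0, 0.7, 0, 0, 0, 0, 0.7, 0, 0, 0, 0, 0, 0, 0, 0, 0, 0, 0, 0, 0, 0, 0, 0, 0, 0, 0, 0, 0, 0, 0, 0, 0, 0, 0, 0, 0, 0, 0, 0]

```text
time: 14.1
ee_pos: [631.8, 79.7, 117.5]
tcp_rot: [[-0.988, 0.153, 0.002], [0.153, 0.988, -0.0], [-0.002, -0.0, -1.0]]
wrist_force: [-7.2, 2.1, 19.9]
finger_gap: 0.0
grasp_force: 9.7
```

>>> arm_command:
  moves: [0, 0, -3, 0, 0, 0, 0, -10, 0, 0, 0, 0, -30, 0, 0, 0, 0, -40, 0, 0, 10, 10, -35, 0, 0, 30, 30, -10, 0, 0, 30, 30, 0, 0, 0, 20, 20, 0, 0, 0]

```text
time: 14.9
ee_pos: [555.0, 184.0, 243.6]
tcp_rot: [[-0.988, 0.152, 0.0], [0.152, 0.988, -0.0], [-0.0, -0.0, -1.0]]
wrist_force: [0.4, -0.7, 0.5]
finger_gap: 0.0
grasp_force: 0.0
```

>>> arm_command:
  moves: [30, 30, 0, 0, 0, 30, 30, 0, 0, 0, 20, 20, 0, 0, 0, 0, 0, 0, 0, 0, 0, 0, 0, 0, 0, 0, 0, 0, 0, 0, 0, 0, 0, 0, 0, 0, 0, 0, 0, 0]

```text
time: 15.7
ee_pos: [490.2, 273.0, 242.9]
tcp_rot: [[-0.988, 0.154, -0.0], [0.154, 0.988, -0.0], [0.0, -0.0, -1.0]]
wrist_force: [-0.3, 0.2, -0.3]
finger_gap: 0.1
grasp_force: 0.0
```

```bash
python3 -c "
from h import *
plan([0,0,0])
a=grab_frame('scene')[180:400,200:460];b=grab_frame('side')[150:370,180:460]
cv2.imwrite('pics/s4.png',cv2.resize(np.hstack([a,b]),None,fx=1.45,fy=1.45))"
```

```text
t 15.7 pos [490.2 273.  242.9] xang 2.987 F [-0.3  0.2 -0.3] q [ 0.3   0.39  1.37 -0.    1.39 -1.12]
shift in tool [ 442.1 -345.4  243. ] turn None
```

View pics/s4.png

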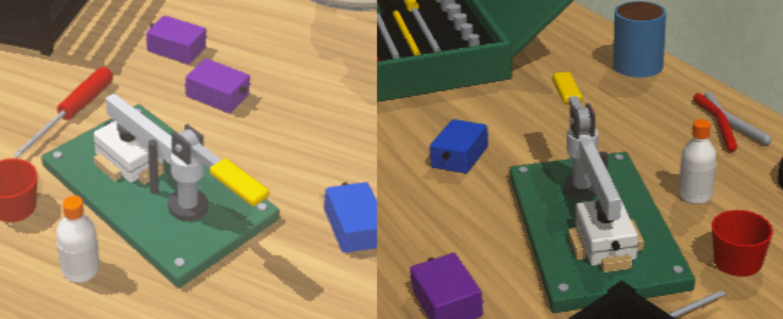

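The lever is level (crop tip (265,195)), the strap is unchanged against the pin with its pad on the case, and the bystanders are in place with the hand clear.

```bash
python3 -c "
from plant import r
print(r.sign_off())"
```

```text
the job is handed in; nothing more can be done
None
```

The strap was pushed against its stop first, then the cam lever all the way down, so the pad clamps the case in its nest; the hand is clear, and the job is handed in at about 16 s (no verdict was returned).

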